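# Find the clear bracket slot with the feeler gauge

### The arm

A 7-joint arm with a two-finger parallel gripper is mounted at the origin on the work surface. World frame = base frame: x ahead of the robot, y to its left, z up, the work surface at z = 0. Lengths are in m, angles in rad, forces in N, time in s.
With the tool pointing down it reaches from about 0.425 to 0.875 m from the base axis. Payload 4.7 kg.
Tool frame: the origin (TCP) lies on the centre line of the jaws, within the pads' length; the fingertips stand 19 mm ahead of it and the grasp point (between the pads) is the TCP; x points along the fingers, z is the direction in which the jaws open and shut, and the axes are right-handed (so a half turn about x gives the same grasp; the last joint's range is limited). The gripper opens to 87 mm and grips with 3 to 60 N. Pads are 19 mm wide; open, the fingers measure 117 mm over their backs; the gripper's body (75 mm by 190 mm) begins 51 mm behind the grasp point.
Start: joints at [1.152, 0.321, -0.07, 1.45, 0.023, 1.371, -0.057], TCP at [0.273, -0.59, 0.242] pointing down, gripper open.
Joint ranges: [-2.86, 2.86], [-0.3, 2.09], [-1.38, 1.24], [0.06, 2.45], [-1.56, 4.7], [0.09, 2.05], [-2.69, 2.69]. Speed limits (rad/s): [2.57, 2.57, 3.14, 3.14, 3.14, 3.14, 3.14].

### API

Orientations are given as a rotation vector (axis times angle).
In Python, from bench import get_state, get_image, camera_info, close_job gives the robot as it stands.
- The arm moves only by the tool jog_arm, never from a script. Its argument "targets" is a list of rows, each a list of 7 numbers: the turn, a rotation vector about the tool's x, y, z in degrees, then the shift along the tool's x, y, z in cm, then the finger opening in cm, from 0 to 8.7. In form: [[wx, wy, wz, tx, ty, tz, jaw], ...]. A call has 1 to 10 rows; each row shifts and turns the commanded pose from where the row before left it, along the tool's axes as they then stand; what a row does not reach is not made up. A row lasts 1/8 s, in which the tool goes at most 62.5 mm and 10.7 degrees, less where a joint would pass 70% of its speed; a pose out of reach is approached as far as the arm can. A call is refused whole if a number of a shift passes 6.25 or a number of a turn 10.7, either way. A call with a gripper value outside its range is refused whole. The fingers move at their own pace and stop on an object; "squeeze" is the grip in N (left out, the last holds). Time passes only in rows, so rows that do not move let the fingers close. It gives the time, the measured TCP pose, the force and the opening at its end, in the units of the state.
- get_state(): the state, without advancing time (a new reading comes with each control period).
- get_image(name): name is "scene" or "top" or "wrist"; returns (picture, depth): 384x512x3 uint8, red, green, blue; 384x512 float32, m along the optical axis (not along the pixel's ray), 0 where there is no reading.
- camera_info(name): a dict with "intrinsics" (3x3 intrinsics, pixels), "world_from_camera" (4x4, takes a point from camera to world coordinates); the wrist camera has in their place "mount" (4x4, takes a point from camera to tool coordinates, whose origin is the TCP and whose axes are the tool frame's). Camera axes: x right, y up, looking along -z (the intrinsics and any distortion apply to the point x, -y, -z); pixel columns grow to the right and rows downward; lengths in m; the calibration is good to about 2 mm. A picture is of the moment at which its call begins: read the wrist's pose just before it. camera_info takes no time and is no camera call.
- close_job(): hands the job in, once; it reports no verdict.
The state is a dict: "time": time; "joint_positions": joint angles; "qd": joint speeds; "joint_torque": joint torques, N m; "position": TCP position; "tool_rot": TCP orientation; "ft_force": force on the tool from outside, world axes, zero at the start; "torque": the same for the moment, N m; "grip_width": opening from 0.0 (shut) to 1.0 (fully open).
Only numpy, scipy, OpenCV 4.12 (cv2) and the standard library are available. Lean on these libraries where they do the work, as an engineer would, in place of code of your own. Each camera call takes 0.05 s, during which the arm holds its last target.

### The job

Three identical brackets have just been printed, but the slots of two of them have sagged inside, which only the feeler can tell. Take the feeler gauge with the thin blade by its handle, try it in the slots from the front, and leave it in the one slot that it passes through, pushed fully home with its handle against the bracket, and let go. The spool arm that stands before one of the slots may be set aside, but must end up standing upright on the table; leave everything else where it is.

Things in the scene. Friction and masses are not known exactly. Their poses are not given: they have to be found in the camera images.
- gauge: Thin feeler gauge, ~120 g, lying flat: steel blade 5 thick (z), 30 wide (y), x = -28 to +105 mm, round-nosed; on it an upright black handle plate, x = -25 to +25, 12 thick (y), top 55 mm above the blade's underside; 80 mm of blade stand out ahead of it, its front face is the stop. Origin: blade's underside below the handle's centre; x to the tip, z up. Centre of mass x = +30.
- gauge_shoulder (a point): Point on the gauge where the blade leaves the handle's front face: gauge x = 25, y = 0, at half the blade's thickness (z = 2.5 mm).
- gauge_tip (a point): Middle of the end of the gauge's blade: gauge x = 105, y = 0, z = 2.5 mm.
- bracket_left: The left (+y) of three identical grey printed brackets, fixed: block 60 deep (x) x 70 wide (y) x 105 mm high (foot flange for looks only). A flat slot 37 wide x 9 mm high, floor at 72, roof at 81 mm, runs right through along x; front edges rounded by 4 mm. Origin at centre of underside; x level, from the front face (roughly facing the robot) to the back; z up.
- bracket_mid: The middle of three identical grey printed brackets, fixed: block 60 deep (x) x 70 wide (y) x 105 mm high (foot flange for looks only). A flat slot 37 wide x 9 mm high, floor at 72, roof at 81 mm, runs right through along x; front edges rounded by 4 mm. Origin at centre of underside; x level, from the front face (roughly facing the robot) to the back; z up.
- bracket_right: The right (-y) of three identical grey printed brackets, fixed: block 60 deep (x) x 70 wide (y) x 105 mm high (foot flange for looks only). A flat slot 37 wide x 9 mm high, floor at 72, roof at 81 mm, runs right through along x; front edges rounded by 4 mm. Origin at centre of underside; x level, from the front face (roughly facing the robot) to the back; z up.
- bracket_left_mouth (a point): Centre of the slot's front opening on that bracket's front face, 76.5 mm above the table; axes as the bracket: x points into the slot, z up. In two of the three slots, drawn anew each time, a hidden lump of sagged plastic on the roof stops the blade about 19 mm past this point; the third slot is clear.
- bracket_mid_mouth (a point): Centre of the slot's front opening on that bracket's front face, 76.5 mm above the table; axes as the bracket: x points into the slot, z up. May be blocked as told for the left one.
- bracket_right_mouth (a point): Centre of the slot's front opening on that bracket's front face, 76.5 mm above the table; axes as the bracket: x points into the slot, z up. May be blocked as told for the left one.
- thick_gauge: Look-alike gauge to be left alone: same handle and outline (blade to x = 105 mm, 55 mm high), but the blade is 10 mm thick and cannot enter any slot. Lies flat; origin and axes as the thin gauge. The two may lie in either place.
- reel: Empty cardboard reel standing flat, 92 mm diameter, 64 mm high, origin at centre of underside. To be left alone, like all below.
- glue: White bottle, 42 mm diameter, 120 mm high, standing; origin at centre of underside.
- spray: Can, 54 mm diameter, 140 mm high, standing; origin at centre of underside.
- hex_arm: Grey printed spool arm, 90 g, standing upright on its hexagonal head: head 48 mm across corners, 14 mm high; round stem 24 mm diameter up to 110 mm. Origin at centre of underside, z up the stem. It stands in the way before one of the slots; it may be set down elsewhere, upright on the table.
- nozzle_tray: Small open black tray 75 x 55 x 30 mm high with dividers; origin at centre of underside.
- sanding_block: Cork sanding block 65 x 40 x 30 mm high; origin at centre of underside. The spool arm, the tray and this block each stand about 75 mm before the front face of a different bracket, in any order; the two low ones stand below the slot's height.
Things that resemble listed ones, but are neither listed nor needed, are in the scene too. Leave any blue look-alike of the bracket_mid alone. Leave any purple look-alike of the hex_arm alone.

How it is judged:
On the way, in this order (a step that is already met when the one before it is completed fails the run):
1. the thin gauge has been lifted off the table, its underside above 50 mm (height (world z) of gauge above 0.05 m), for 0.2 s.
2. the blade's tip is more than 10 mm inside a slot, from the front (((x of gauge_tip in the frame of bracket_left_mouth between 0.01 and 0.09 m and y of gauge_tip in the frame of bracket_left_mouth between -0.012 and 0.012 m and z of gauge_tip in the frame of bracket_left_mouth between -0.012 and 0.012 m and x of gauge_shoulder in the frame of bracket_left_mouth below 0 m) or (x of gauge_tip in the frame of bracket_mid_mouth between 0.01 and 0.09 m and y of gauge_tip in the frame of bracket_mid_mouth between -0.012 and 0.012 m and z of gauge_tip in the frame of bracket_mid_mouth between -0.012 and 0.012 m and x of gauge_shoulder in the frame of bracket_mid_mouth below 0 m) or (x of gauge_tip in the frame of bracket_right_mouth between 0.01 and 0.09 m and y of gauge_tip in the frame of bracket_right_mouth between -0.012 and 0.012 m and z of gauge_tip in the frame of bracket_right_mouth between -0.012 and 0.012 m and x of gauge_shoulder in the frame of bracket_right_mouth below 0 m))), for 0.1 s.
At the end, for the whole second after the job is handed in: The thin gauge rests in a bracket's slot, entered from the front and right through it, with the handle's front face within 6 mm of the bracket's front face, let go and at rest (below 20 mm/s); the spool arm stands upright (within 0.1 rad) on the table, at rest (((x of gauge_shoulder in the frame of bracket_left_mouth between -0.006 and 0.004 m and x of gauge_tip in the frame of bracket_left_mouth above 0.07 m and y of gauge_tip in the frame of bracket_left_mouth between -0.012 and 0.012 m and z of gauge_tip in the frame of bracket_left_mouth between -0.012 and 0.012 m) or (x of gauge_shoulder in the frame of bracket_mid_mouth between -0.006 and 0.004 m and x of gauge_tip in the frame of bracket_mid_mouth above 0.07 m and y of gauge_tip in the frame of bracket_mid_mouth between -0.012 and 0.012 m and z of gauge_tip in the frame of bracket_mid_mouth between -0.012 and 0.012 m) or (x of gauge_shoulder in the frame of bracket_right_mouth between -0.006 and 0.004 m and x of gauge_tip in the frame of bracket_right_mouth above 0.07 m and y of gauge_tip in the frame of bracket_right_mouth between -0.012 and 0.012 m and z of gauge_tip in the frame of bracket_right_mouth between -0.012 and 0.012 m)) and linear speed of each of gauge, hex_arm below 0.02 m/s and angle between hex_arm's own z axis and vertical below 0.1 rad and height (world z) of hex_arm below 0.01 m); the robot touches nothing.
It fails at once if the thick gauge or another listed bystander (not the spool arm) has been moved by more than 30 mm (distance of any of thick_gauge, reel, glue, spray, sanding_block, nozzle_tray from where it was at the start of the episode above 0.03 m).
It also fails if it takes over 67 s, if anything falls off the work surface, if the arm or the gripper's body presses on something with over 40 N, if the wrist force passes 120 N, or if a joint passes its speed limit or range.

## Working session

There is one attempt and no reset: what is moved stays moved. The work goes in short steps, Python scripts to look and compute and a tool call to move; the robot and the scene stay as the last step left them, time stands still between calls to the robot, and variables do not carry over. Pictures are saved under pics/ and viewed, and the job is handed in when it is done.

Besides the shell and the picture viewer there is one more tool, called after "Emit:" as name(argument=value, ...) on one line, values as JSON. jog_arm: Moves the arm, as the interface text tells. Its arguments: {"type":"object","properties":{"targets":{"type":"array"},"squeeze":{"type":"number"}},"required":["targets"]}

```bash
mkdir -p pics; ls; cat > h.py <<'E'
import numpy as np, cv2
from scipy.spatial.transform import Rotation as R
from bench import get_state, get_image, camera_info, close_job
def T(s=None):
    s=s or get_state(); M=np.eye(4); M[:3,:3]=R.from_rotvec(s['tool_rot']).as_matrix(); M[:3,3]=s['position']; return M
def cloud(name):
    ci=camera_info(name); W=None
    if name=='wrist': W=T()@np.array(ci['mount'])
    else: W=np.array(ci['world_from_camera'])
    im,d=get_image(name); K=np.array(ci['intrinsics'])
    v,u=np.mgrid[0:384,0:512]
    x=(u-K[0,2])/K[0,0]*d; y=-(v-K[1,2])/K[1,1]*d
    P=np.stack([x,y,-d],-1)@W[:3,:3].T+W[:3,3]
    P[d==0]=np.nan
    return im,d,P
def save(im,n): cv2.imwrite('pics/'+n,im[:,:,::-1])
E
python3 - <<'E'
from h import *
s=get_state(); print(s); print(T())
for n in ['scene','top']:
    im,d,P=cloud(n); save(im,n+'0.png'); np.savez(n+'0.npz',im=im,P=P); print({k:v for k,v in camera_info(n).items()})
print(camera_info('wrist'))
E
```

```text
pics
{'time': 0.0, 'joint_positions': array([ 1.15210197,  0.32180369, -0.07007787,  1.45166706,  0.02258885,
        1.37079088, -0.05688949]), 'qd': array([-8.98858898e-04, -7.69932907e-04, -9.50419991e-04,  9.93427732e-04,
        1.62440779e-06, -1.88862747e-06,  2.45820878e-04]), 'joint_torque': array([ 4.26322285e-04, -4.91281486e+01, -4.03501410e-01, -3.12525702e+01,
       -6.39788643e-02,  4.38749744e-02,  1.61533899e-04]), 'position': array([ 0.27235688, -0.58962314,  0.24047794]), 'tool_rot': array([ 0.88572805,  1.38508733, -0.88418775]), 'ft_force': array([ 0.47240191, -0.27667719, -0.1999304 ]), 'torque': array([0.01197601, 0.03130414, 0.01164949]), 'grip_width': 0.9990892647028843}
[[-8.69619135e-04  9.07783787e-01  4.19437528e-01  2.72356882e-01]
 [ 1.66929129e-03  4.19438420e-01 -9.07782257e-01 -5.89623139e-01]
 [-9.99998229e-01 -8.92614089e-05 -1.88010724e-03  2.40477945e-01]
 [ 0.00000000e+00  0.00000000e+00  0.00000000e+00  1.00000000e+00]]
{'intrinsics': array([[442.2187619 ,   0.        , 257.82260627],
       [  0.        , 442.2187619 , 190.84275787],
       [
[... 569 characters left out ...]
  [-0.99815491, -0.05880944,  0.01510729,  0.0658184 ],
       [ 0.00260644,  0.20707815,  0.97832093,  1.35160455],
       [ 0.        ,  0.        ,  0.        ,  1.        ]])}
{'intrinsics': array([[281.83643144,   0.        , 251.36766206],
       [  0.        , 281.83643144, 190.2110186 ],
       [  0.        ,   0.        ,   1.        ]]), 'mount': array([[-1.31360507e-03,  2.74528522e-01, -9.61578060e-01,
        -1.42778403e-01],
       [-7.41238027e-04,  9.61578358e-01,  2.74529619e-01,
         7.45909123e-02],
       [ 9.99998863e-01,  1.07338172e-03, -1.05964323e-03,
         8.44446106e-04],
       [ 0.00000000e+00,  0.00000000e+00,  0.00000000e+00,
         1.00000000e+00]])}
```

View pics/scene0.png

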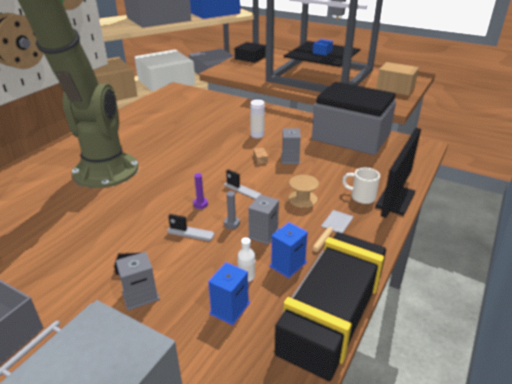

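View pics/top0.png

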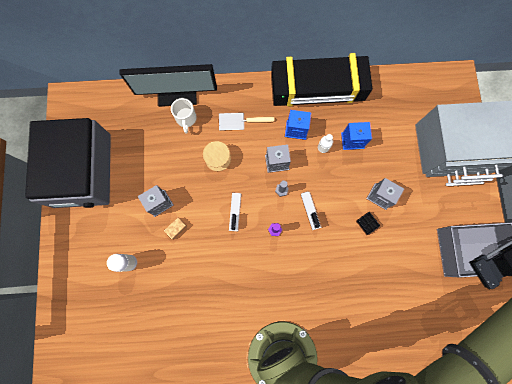

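The top view shows the grey brackets at px (155,200), (278,158) and (386,193). The gauges are at (235,212) and (311,211), and the hex arm at (282,188) stands before the mid bracket. Next I'll measure them.

```bash
python3 - <<'E'
from h import *
a=np.load('top0.npz'); P=a['P']; im=a['im']
z=P[...,2]
def box(n,u0,u1,v0,v1,zl,zh):
    q=P[v0:v1,u0:u1].reshape(-1,3); q=q[(q[:,2]>zl)&(q[:,2]<zh)]
    r=cv2.minAreaRect((q[:,:2]*1000).astype(np.float32))
    print(n,len(q),'med z',np.round(np.median(q[:,2]),4),'mean',q.mean(0).round(4),'rect',np.round(r[0],1),np.round(r[1],1),round(r[2],1))
box('table',180,215,230,260,-.05,.05)
for n,b in dict(L=(135,175,183,217),M=(262,294,142,174),R=(365,408,175,210)).items(): box(n,*b,.095,.125)
box('gA blade',225,245,190,234,.002,.03); box('gB blade',298,324,190,232,.002,.03)
box('gA hand',225,245,190,234,.045,.07); box('gB hand',298,324,190,232,.045,.07)
box('hex',272,292,175,198,.09,.13);box('hexhead',272,292,175,200,.007,.02)
box('purple',265,287,218,240,.05,.13)
box('tray',355,385,210,238,.01,.05);box('cork',162,190,217,240,.015,.05)
for n,b in dict(A=(225,245,190,234),B=(298,324,190,232)).items():
    q=P[b[2]:b[3],b[0]:b[1]].reshape(-1,3); print(n,np.histogram(q[:,2],bins=np.arange(-.004,.07,.002)))
def crop(im,u0,u1,v0,v1,k): return cv2.resize(im[v0:v1,u0:u1],None,fx=k,fy=k,interpolation=cv2.INTER_CUBIC)
save(crop(im,120,420,120,250,2.6),'topcrop.png')
s=np.load('scene0.npz')['im']; save(crop(s,100,310,150,330,3.2),'scenecrop.png')
E
```

```text
table 1046 med z 0.0003 mean [3.776e-01 2.611e-01 3.000e-04] rect [378.1 261.3] [118.6  98.3] 86.7
L 427 med z 0.1055 mean [0.5273 0.3884 0.1052] rect [528.3 388.8] [61.9 70.2] 29.1
M 388 med z 0.1055 mean [ 0.6486 -0.0292  0.1055] rect [649.4 -29.4] [61.3 70.2] 3.2
R 420 med z 0.105 mean [ 0.5051 -0.38    0.1051] rect [ 505.7 -381.4] [70.9 62.9] 55.3
gA blade 385 med z 0.0044 mean [0.4882 0.1284 0.0051] rect [483.3 128. ] [ 65.8 150.1] 87.5
gB blade 472 med z 0.0073 mean [ 0.4762 -0.1317  0.0077] rect [ 471.1 -135.1] [ 87.7 144.2] 85.3
gA hand 56 med z 0.0554 mean [0.4435 0.1333 0.055 ] rect [444.5 133.4] [11.6 47.7] 82.5
gB hand 64 med z 0.0556 mean [ 0.4335 -0.1406  0.0547] rect [ 433.5 -141. ] [49.5 12.4] 12.5
hex 49 med z 0.1094 mean [ 0.5467 -0.0377  0.1081] rect [547.5 -37.8] [20.  20.2] 88.3
hexhead 70 med z 0.0145 mean [ 0.5444 -0.0366  0.0143] rect [560.3 -43.8] [40.5 71.1] 67.2
purple 57 med z 0.1095 mean [ 0.4104 -0.0042  0.1025] rect [411.1  -5.2] [21.6 21.7] 40.4
tray 169 med z 0.026 mean [ 0.4131 -0.3226  0.0242] rect [ 413.7 -322.2] [60.3 51.3] 31.9
cork 248 med z 0.0
[... 471 characters left out ...]
038,  0.04 ,  0.042,
        0.044,  0.046,  0.048,  0.05 ,  0.052,  0.054,  0.056,  0.058,
        0.06 ,  0.062,  0.064,  0.066,  0.068,  0.07 ]))
B (array([127, 178, 200, 130,  73,  54,  74,  67,  43,  14,   7,   1,   0,
         2,   3,   3,   1,   0,   1,   2,   1,   3,   0,   3,   2,   1,
         3,   7,   7,  18,  17,   8,   0,   1,   0,   0,   0]), array([-0.004, -0.002,  0.   ,  0.002,  0.004,  0.006,  0.008,  0.01 ,
        0.012,  0.014,  0.016,  0.018,  0.02 ,  0.022,  0.024,  0.026,
        0.028,  0.03 ,  0.032,  0.034,  0.036,  0.038,  0.04 ,  0.042,
        0.044,  0.046,  0.048,  0.05 ,  0.052,  0.054,  0.056,  0.058,
        0.06 ,  0.062,  0.064,  0.066,  0.068,  0.07 ]))
```

View pics/topcrop.png

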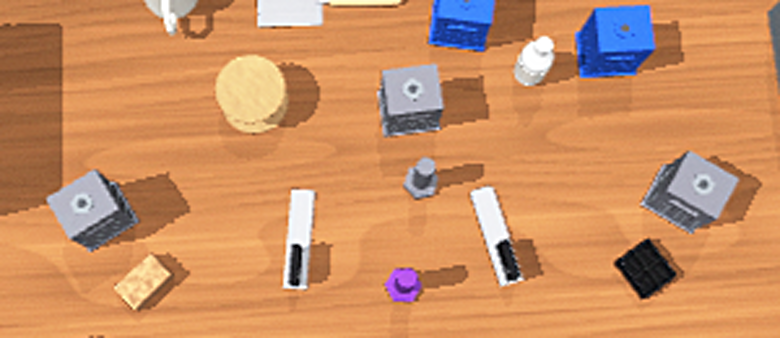

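View pics/scenecrop.png

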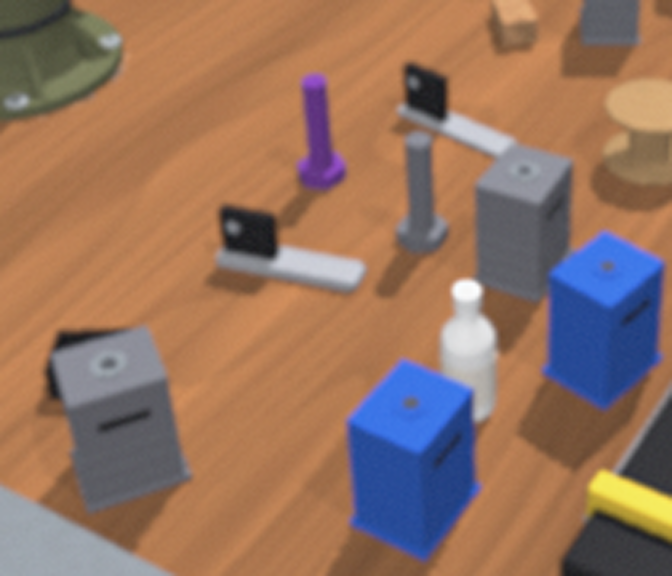

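Gauge A at y=+0.13 has a blade about 5 mm thick, so it's the thin one. B's blade is about 10 mm. I'll look at the right bracket with the wrist camera on the way over.

Emit:
jog_arm(targets=[[0, 0, 0, 0, 5.6, -4.5, 8.7], [0, 0, 0, 0, 5.6, -4.5, 8.7], [0, 0, 0, 0, 5.6, -4.5, 8.7], [0, 0, 0, 0, 5.6, -4.5, 8.7], [10, 0, 0, 0, 0, 0, 8.7], [10, 0, 0, 0, 0, 0, 8.7], [10, 0, 0, 0, 0, 0, 8.7], [10, 0, 0, 0, 0, 0, 8.7], [10, 0, 0, 0, 0, 0, 8.7], [10, 0, 0, 0, 0, 0, 8.7]], squeeze=40)

```text
time: 1.35
position: [0.3836, -0.366, 0.241]
tool_rot: [1.649, 0.85, -1.65]
ft_force: [-0.3, 0.6, 0.7]
grip_width: 1.0
```

```bash
cat >> h.py <<'E'
def pose():
    M=T(); psi=np.degrees(np.arctan2(M[1,1],M[0,1])); return M,psi
def plan(p,psi):
    """from measured pose: turn to yaw psi, pointing down; print shift in present axes and in level axes after the turn"""
    M,ps=pose(); d=np.array(p)-M[:3,3]
    D=np.zeros((3,3)); c,s=np.cos(np.radians(psi)),np.sin(np.radians(psi))
    D[:,0]=[0,0,-1]; D[:,1]=[c,s,0]; D[:,2]=[s,-c,0]
    print('pos',M[:3,3].round(4),'psi',ps.round(2),'turn',np.degrees(R.from_matrix(M[:3,:3].T@D).as_rotvec()).round(2),'shift now-axes cm',(M[:3,:3].T@d*100).round(2),'after-turn axes cm',(D.T@d*100).round(2))
def rect(q,n=''):
    r=cv2.minAreaRect((q[:,:2]*1000).astype(np.float32)); print(n,len(q),'z',np.median(q[:,2]).round(4),'ctr',np.round(r[0],1),np.round(r[1],1),round(r[2],2)); return r
E
python3 - <<'E'
from h import *
M,ps=pose(); print(M.round(4),ps,get_state()['time'])
im,d,P=cloud('wrist'); save(im,'w1.png'); np.savez('w1.npz',im=im,P=P)
q=P.reshape(-1,3); k=(abs(q[:,2]-.105)<.006)&(np.hypot(q[:,0]-.506,q[:,1]+.381)<.06); rect(q[k],'R')
E
```

```text
[[-7.000e-04  8.138e-01 -5.811e-01  3.836e-01]
 [ 6.000e-04 -5.811e-01 -8.138e-01 -3.660e-01]
 [-1.000e+00 -9.000e-04 -1.000e-04  2.410e-01]
 [ 0.000e+00  0.000e+00  0.000e+00  1.000e+00]] -35.529618033045516 1.35
R 5330 z 0.1048 ctr [ 503.4 -382.1] [70.4 60.2] 55.24
```

View pics/w1.png

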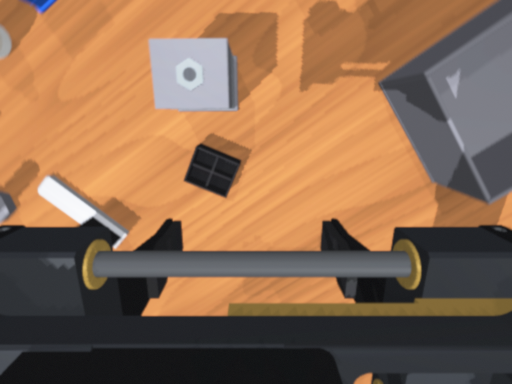

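The wrist view shows the right bracket clearly, at px (190,75). Its fit is centre (0.503,-0.382) and yaw -34.8°, and the sizes match. On to the thin gauge.

Emit:
jog_arm(targets=[[0, 0, 0, 0, -2.6, -5.0, 8.7], [0, 0, 0, 0, -2.6, -5.0, 8.7], [0, 0, 0, 0, -2.6, -5.0, 8.7], [0, 0, 0, 0, -2.6, -5.0, 8.7], [0, 0, 0, 0, -2.6, -5.0, 8.7], [0, 0, 0, 0, -2.6, -5.0, 8.7], [0, 0, 0, 0, -2.6, -5.0, 8.7], [0, 0, 0, 0, -2.6, -5.0, 8.7], [-10, 0, 0, 0, 0, 0, 8.7], [-9, 0, 0, 0, 0, -3, 8.7]])

```text
time: 2.65
position: [0.457, 0.1067, 0.2412]
tool_rot: [1.409, 1.064, -1.411]
ft_force: [0.4, -0.2, -1.7]
grip_width: 1.001
```

Emit:
jog_arm(targets=[[-9, 0, 0, 0, 0, 0, 8.7], [0, 0, 0, 0, 0, 0, 8.7]])

```text
time: 2.9
position: [0.457, 0.1079, 0.2412]
tool_rot: [1.3, 1.148, -1.301]
ft_force: [-0.2, 0.7, 0.2]
grip_width: 1.001
```

```bash
python3 - <<'E'
from h import *
M,ps=pose(); print(M[:3,3].round(4),ps,get_state()['time'])
im,d,P=cloud('wrist'); save(im,'w2.png'); np.savez('w2.npz',im=im,P=P)
q=P.reshape(-1,3)
k=(abs(q[:,2]-.055)<.004)&(np.hypot(q[:,0]-.444,q[:,1]-.133)<.04); r=rect(q[k],'handle')
k=(abs(q[:,2]-.005)<.003)&(np.hypot(q[:,0]-.5,q[:,1]-.13)<.08)&(im.reshape(-1,3).astype(int).min(1)>130); rect(q[k],'blade')
k=(abs(q[:,2]-.105)<.006)&(np.hypot(q[:,0]-.65,q[:,1]+.03)<.06); 
if k.sum()>50: rect(q[k],'M')
plan([.4445,.1334,.037],-7)
E
```

```text
[0.457  0.1079 0.2412] -7.1519335934746175 2.9
handle 407 z 0.0545 ctr [442.  132.7] [11.2 50.4] 81.67
blade 1681 z 0.0047 ctr [483.3 127.6] [ 29.1 125. ] 82.39
pos [0.457  0.1075 0.2412] psi -7.3 turn [-0.3   0.02  0.03] shift now-axes cm [20.42 -1.56 -2.42] after-turn axes cm [20.42 -1.56 -2.42]
```

View pics/w2.png

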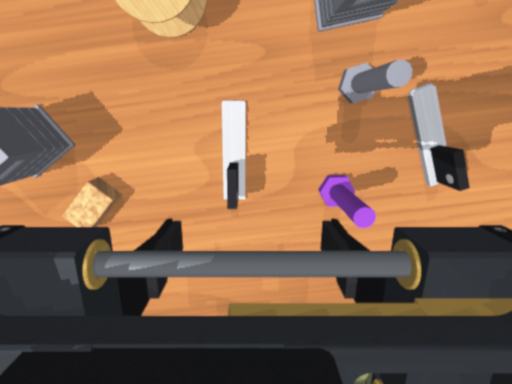

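The wrist view shows the thin gauge at px (233,150), yaw about -8°, with its handle at (0.442,0.133). I'll descend onto it.

Emit:
jog_arm(targets=[[0.7, 0, 0, 2, -1.7, -2.3, 8.7], [0, 0, 0, 5, 0, 0, 8.7], [0, 0, 0, 5, 0, 0, 8.7], [0, 0, 0, 5, 0, 0, 8.7], [0, 0, 0, 2.4, 0, 0, 8.7], [0, 0, 0, 1.0, 0, 0, 8.7], [0, 0, 0, 0, 0, 0, 8.7]])

```text
time: 3.82
position: [0.4433, 0.1324, 0.0376]
tool_rot: [1.311, 1.14, -1.311]
ft_force: [0.3, -0.3, 0.5]
grip_width: 0.999
```

```bash
python3 - <<'E'
from h import *
plan([.443,.1327,.037],-8)
E
```

```text
pos [0.4433 0.1324 0.0376] psi -7.96 turn [0.04 0.01 0.02] shift now-axes cm [ 0.06 -0.03 -0.02] after-turn axes cm [ 0.06 -0.03 -0.02]
```

Emit:
jog_arm(targets=[[0, 0, 0, 0, 0, 0, 0], [0, 0, 0, 0, 0, 0, 0], [0, 0, 0, 0, 0, 0, 0], [0, 0, 0, 0, 0, 0, 0], [0, 0, 0, 0, 0, 0, 0], [0, 0, 0, 0, 0, 0, 0]], squeeze=45)

```text
time: 4.58
position: [0.4432, 0.1327, 0.0375]
tool_rot: [1.31, 1.141, -1.31]
ft_force: [-0.1, -0.1, -0.0]
grip_width: 0.404
```

Emit:
jog_arm(targets=[[0, 0, 0, 0, 0, 0, 0], [0, 0, 0, 0, 0, 0, 0], [0, 0, 0, 0, 0, 0, 0], [0, 0, 0, 0, 0, 0, 0], [0, 0, 0, 0, 0, 0, 0]])

```text
time: 5.2
position: [0.4432, 0.1327, 0.0375]
tool_rot: [1.31, 1.141, -1.31]
ft_force: [0.9, 0.8, -0.1]
grip_width: 0.131
```

Emit:
jog_arm(targets=[[0, 0, 0, -3, 0, 0, 0], [0, 0, 0, -5.5, 0, 0, 0], [-9.2, 0, 0, -5.5, 0, 0, 0], [-9.2, 0, 0, -2.5, 0, 0, 0], [-9.2, 0, 0, 0, 0, 0, 0], [-9.4, 0, 0, 0, 0, 0, 0], [0, 0, 0, 0, 1.4, -6, 0], [0, 0, 0, 0, 1.4, -6, 0], [0, 0, 0, 0, 1.4, -6, 0], [0, 0, 0, 0, 0, 0, 0]])

```text
time: 6.45
position: [0.3891, 0.3157, 0.2028]
tool_rot: [0.822, 1.413, -0.819]
ft_force: [-0.0, -1.1, -1.6]
grip_width: 0.132
```

```bash
python3 - <<'E'
from h import *
M,ps=pose(); s=get_state(); print(M.round(4),ps,s['time'],s['grip_width'])
im,d,P=cloud('wrist'); save(im,'w3.png'); np.savez('w3.npz',im=im,P=P)
q=P.reshape(-1,3)
k=(abs(q[:,2]-.105)<.006)&(np.hypot(q[:,0]-.528,q[:,1]-.389)<.06); rect(q[k],'L')
# blade in tool frame
t=(q-M[:3,3])@M[:3,:3]
k=(t[:,0]>.015)&(t[:,0]<.06)&(t[:,1]>.02)&(t[:,1]<.12)&(abs(t[:,2])<.03)
b=t[k]; print('blade n',len(b),'x med',np.median(b[:,0]),'tip y max',np.percentile(b[:,1],99.5),'z mid',(np.percentile(b[:,2],1)+np.percentile(b[:,2],99))/2)
for y0 in np.arange(.03,.11,.01):
    w=b[(b[:,1]>y0)&(b[:,1]<y0+.01)]
    if len(w)>10: print(round(y0,3),len(w),'x',np.median(w[:,0]).round(4),'z',w[:,2].min().round(4),w[:,2].max().round(4),w[:,2].mean().round(4))
E
```

```text
[[-1.400e-03  8.689e-01  4.951e-01  3.891e-01]
 [ 3.100e-03  4.951e-01 -8.689e-01  3.157e-01]
 [-1.000e+00  3.000e-04 -3.400e-03  2.028e-01]
 [ 0.000e+00  0.000e+00  0.000e+00  1.000e+00]] 29.67372936837642 6.45 0.13184069599885084
L 4051 z 0.1047 ctr [512.4 380.8] [29.7 70.2] 29.13
blade n 6827 x med 0.03288544259909096 tip y max 0.10251083342667969 z mid 0.0008009227376493296
0.03 706 x 0.0329 z -0.0141 0.0156 0.0008
0.04 762 x 0.0329 z -0.0138 0.016 0.001
0.05 778 x 0.0329 z -0.0141 0.0158 0.0008
0.06 825 x 0.0329 z -0.0141 0.0155 0.0008
0.07 852 x 0.0329 z -0.0143 0.0158 0.0007
0.08 921 x 0.0329 z -0.0142 0.0157 0.0009
0.09 969 x 0.0329 z -0.0144 0.0156 0.0006
0.1 250 x 0.0333 z -0.0142 0.0154 0.0007
```

View pics/w3.png

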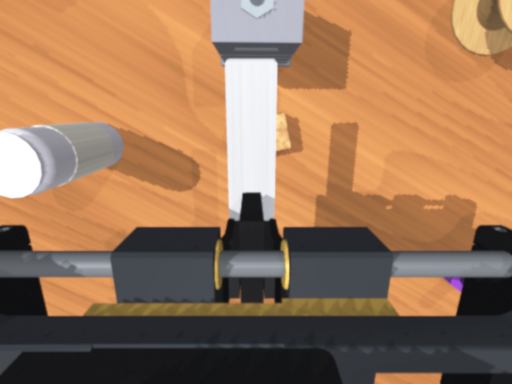

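The blade sits level in the jaws, with its tip 22 mm short of the left bracket's face (px row ~60). I'll line up laterally, descend to slot height and check.

Emit:
jog_arm(targets=[[0.5, 0, 0, 4, 0, 0.23, 0], [0, 0, 0, 4, 0, 0, 0], [0, 0, 0, 1.1, 0, 0, 0], [0, 0, 0, 0, 0, 0, 0]])

```text
time: 7.0
position: [0.3938, 0.3074, 0.1114]
tool_rot: [0.834, 1.405, -0.836]
ft_force: [-0.3, 1.0, -0.3]
grip_width: 0.135
```

```bash
cat >> h.py <<'E'
def align(cx,cy,psi0,fn,rad=.06,mouthface=True):
    """measure bracket front face and blade in wrist view; psi0 approx yaw"""
    M,ps=pose(); s=get_state(); im,d,P=cloud('wrist'); save(im,fn)
    q=P.reshape(-1,3)
    t=(q-M[:3,3])@M[:3,:3]
    k=(t[:,0]>.02)&(t[:,0]<.05)&(t[:,1]>.03)&(t[:,1]<.12)&(abs(t[:,2])<.02); b=t[k]
    tip=np.percentile(b[:,1],99.5); bz=(b[:,2].min()+b[:,2].max())/2
    k=(abs(q[:,2]-.105)<.005)&(np.hypot(q[:,0]-cx,q[:,1]-cy)<rad); r=rect(q[k])
    a=r[2]; w=np.array(r[1])
    cand=[a,a-90,a+90]; j=np.argmin([abs(c-psi0) for c in cand]); psi=cand[j]
    dep=r[1][0] if j==0 else r[1][1]; wid=r[1][1] if j==0 else r[1][0]
    c,sn=np.cos(np.radians(psi)),np.sin(np.radians(psi))
    f=np.array(r[0])/1000-dep/2000*np.array([c,sn])
    dd=f-M[:2,3]
    print('t',s['time'],'F',s['ft_force'].round(1),'pos',M[:3,3].round(4),'psi tool',ps.round(2),'bracket',round(psi,2),'wid',wid,'front',f.round(4))
    print(' forward to face',(dd@[c,sn]).round(4),'lateral(tool z)',(dd@[sn,-c]).round(4),'| blade tip y',tip.round(4),'blade z',bz.round(4),'blade x top',np.median(b[:,0]).round(4),'blade top world z',(M[:3,3]+M[:3,:3]@[np.median(b[:,0]),.08,0])[2].round(4))
E
python3 - <<'E'
from h import *
align(.5125,.381,29,'w4.png')
E
```

```text
81 z 0.1005 ctr [495.9 380.4] [ 0.8 54.3] 28.97
t 7.0 F [-0.3  1.  -0.3] pos [0.3938 0.3074 0.1114] psi tool 28.53 bracket 28.97 wid 54.25267028808594 front [0.4956 0.3802]
 forward to face 0.1242 lateral(tool z) -0.0144 | blade tip y 0.1025 blade z 0.0008 blade x top 0.0329 blade top world z 0.0784
```

View pics/w4.png

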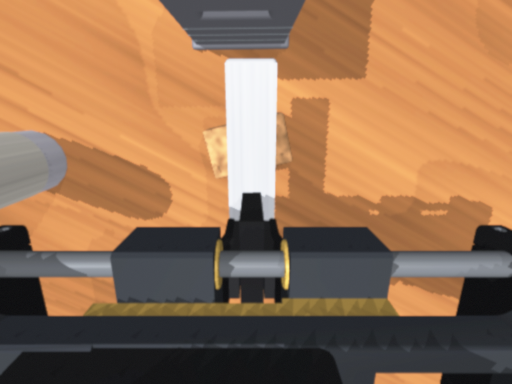

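The slot (columns 201–271, row ~14) is offset to the left of the blade, whose centre is column 251. The arm hadn't settled when I took the last measurement, so I'll measure again at rest using the front face.

```bash
python3 - <<'E'
from h import *
for i in range(2):
    M,ps=pose(); im,d,P=cloud('wrist')
    q=P.reshape(-1,3); t=(q-M[:3,3])@M[:3,:3]
    print(M[:3,3].round(4),ps.round(2),get_state()['qd'].round(4))
k=(t[:,1]>.10)&(t[:,1]<.16)&(abs(t[:,2])<.06)&(q[:,2]>.03)&(q[:,2]<.098)
f=t[k]; print(len(f))
for z0 in np.arange(.03,.1,.01):
    w=f[(M[2,3]-f[:,0]>z0)&(M[2,3]-f[:,0]<z0+.01)]
    if len(w)>20: print(z0.round(3),len(w),'y',np.median(w[:,1]).round(4),'z',np.percentile(w[:,2],[1,99]).round(4), 'slope',np.polyfit(w[:,2],w[:,1],1).round(4))
# slot pixels
roi=im[5:26,160:310].astype(int).sum(2); 
for v in (12,15,18): print(v,np.where(im[v,180:300].astype(int).sum(1)<250)[0]+180)
E
```

```text
[0.3944 0.3082 0.1124] 28.55 [-0.0008 -0.0065 -0.006  -0.0073  0.0012 -0.0019 -0.0024]
[0.3946 0.3086 0.1129] 28.55 [-0.0006 -0.0017 -0.0044  0.0003  0.0013  0.0002 -0.0043]
4260
0.03 340 y 0.1232 z [-0.0415  0.0266] slope [0.0099 0.1233]
0.04 405 y 0.1233 z [-0.0412  0.0271] slope [0.0103 0.1234]
0.05 491 y 0.1233 z [-0.0415  0.0274] slope [0.0101 0.1234]
0.06 715 y 0.1235 z [-0.041   0.0269] slope [0.0102 0.1237]
0.07 841 y 0.1239 z [-0.0412  0.0269] slope [-0.0777  0.1195]
0.08 710 y 0.1234 z [-0.0413  0.0271] slope [-0.0283  0.1208]
0.09 746 y 0.1235 z [-0.0416  0.0271] slope [0.0104 0.1236]
12 [180 181 182 183 184 185 186 187 188 189 190 191 192 193 194 195 196 197
 198 199 200 201 202 203 204 205 206 207 208 209 210 211 212 213 214 215
 216 217 218 219 220 221 222 223 224 225 226 227 228 229 230 231 232 233
 234 235 236 237 238 239 240 241 242 243 244 245 246 247 248 249 250 251
 252 253 254 255 256 257 258 259 260 261 262 263 264 265 266 267 268 269
 270 271 272 273 274 275 276 277 278 279 280 281 282 283 284 285 286 287
 288 289 290 291 292 293 294 295 296 297 298 299]
15 [180 181 182 183 184 185 186 187 188 189 190 191 192 193 194 195 196 197
 198 199 200 201 202 203 204 270 271 272 273 274 275 276 277 278 279 280
 281 282 283 284 285 286 287 288 289 290 291 292 293 294 295 296 297 298
 299]
18 [180 181 182 183 184 185 186 187 188 189 190 191 192 193 194 195 196 197
 198 199 200 201 202 203 271 272 273 274 275 276 277 278 279 280 281 282
 283 284 285 286 287 288 289 290 291 292 293 294 295 296 297]
```

The front face fits well in the tool frame: lateral centre -7.2 mm, yaw error 0.6°. Correcting both.

Emit:
jog_arm(targets=[[-0.6, 0, 0, 0.1, 0, -0.67, 0], [0, 0, 0, 0, 0, 0, 0], [0, 0, 0, 0, 0, 0, 0], [0, 0, 0, 0, 0, 0, 0]])

```text
time: 7.65
position: [0.3904, 0.3141, 0.1105]
tool_rot: [0.826, 1.408, -0.826]
ft_force: [-1.5, -0.8, -0.5]
grip_width: 0.136
```

```bash
cat >> h.py <<'E'
def face(fn=None,ymin=.10,ymax=.17):
    M,ps=pose(); s=get_state(); im,d,P=cloud('wrist')
    if fn: save(im,fn)
    q=P.reshape(-1,3); t=(q-M[:3,3])@M[:3,:3]
    k=(t[:,0]>.025)&(t[:,0]<.045)&(t[:,1]>.03)&(t[:,1]<.115)&(abs(t[:,2])<.02); b=t[k]
    k=(t[:,1]>ymin)&(t[:,1]<ymax)&(abs(t[:,2])<.07)&(q[:,2]>.03)&(q[:,2]<.068); f=t[k]
    e=np.percentile(f[:,2],[1,99]); p=np.polyfit(f[:,2],f[:,1],1)
    # slot roof/floor: holes in face
    a=np.arctan(p[0]); zc=e.mean(); yc=np.polyval(p,zc)
    zc2=zc*np.cos(a)+yc*np.sin(a); yc2=yc*np.cos(a)-zc*np.sin(a)
    bz=(b[:,2].min()+b[:,2].max())/2; tip=np.percentile(b[:,1],99.5) if len(b) else 0
    print('t',s['time'],'F',s['ft_force'].round(1),'pos',M[:3,3].round(4),'psi',ps.round(2),'tilt y.z,z.z',M[2,1].round(4),M[2,2].round(4),'grip',round(s['grip_width'],3))
    print('  face n',len(f),'edges',e.round(4),'turn about tool x deg',-np.degrees(a).round(2),'forward(after turn)',yc2.round(4),'lateral shift needed (less blade)',(zc2-bz).round(4),'| blade tip',tip.round(4),'z',bz.round(4),'topx',np.median(b[:,0]).round(4), 'gap tip-face',(yc2-tip).round(4))
E
python3 - <<'E'
from h import *
face('w5.png')
E
```

```text
t 7.65 F [-1.5 -0.8 -0.5] pos [0.3904 0.3141 0.1105] psi 29.2 tilt y.z,z.z -0.0001 0.0002 grip 0.136
  face n 1774 edges [-0.0333  0.0356] turn about tool x deg 0.09 forward(after turn) 0.1246 lateral shift needed (less blade) 0.0002 | blade tip 0.1026 z 0.0008 topx 0.0329 gap tip-face 0.022
```

Aligned to 0.2 mm and 0.1°. I'll raise 1 mm and advance.

Emit:
jog_arm(targets=[[0, 0, 0, -0.1, 0.8, 0, 0], [0, 0, 0, 0, 0.8, 0, 0], [0, 0, 0, 0, 0, 0, 0], [0, 0, 0, 0, 0, 0, 0]])

```text
time: 8.2
position: [0.4041, 0.3221, 0.1113]
tool_rot: [0.826, 1.409, -0.826]
ft_force: [0.3, -0.2, -1.9]
grip_width: 0.137
```

```bash
python3 - <<'E'
from h import *
face('w6.png',.09)
print(pose()[0][:3,3])
E
```

```text
t 8.2 F [ 0.3 -0.2 -1.9] pos [0.4041 0.3221 0.1113] psi 29.21 tilt y.z,z.z -0.0007 -0.0003 grip 0.137
  face n 1000 edges [-0.0327  0.0356] turn about tool x deg 0.06 forward(after turn) 0.1087 lateral shift needed (less blade) 0.0013 | blade tip 0.1111 z 0.0 topx 0.033 gap tip-face -0.0024
[0.40401649 0.32201268 0.11133437]
```

View pics/w6.png

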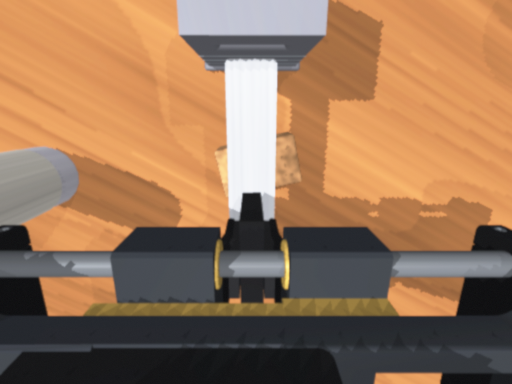

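The blade is centred on the slot and about 6 mm short. Going in.

Emit:
jog_arm(targets=[[0, 0, 0, 0, 0.5, 0, 0], [0, 0, 0, 0, 0.5, 0, 0], [0, 0, 0, 0, 0.5, 0, 0], [0, 0, 0, 0, 0.5, 0, 0], [0, 0, 0, 0, 0, 0, 0]])

```text
time: 8.88
position: [0.422, 0.3321, 0.1115]
tool_rot: [0.826, 1.409, -0.826]
ft_force: [-1.2, -0.5, -1.1]
grip_width: 0.139
```

Emit:
jog_arm(targets=[[0, 0, 0, 0, 0.2, 0, 0], [0, 0, 0, 0, 0.2, 0, 0], [0, 0, 0, 0, 0.2, 0, 0], [0, 0, 0, 0, 0.2, 0, 0], [0, 0, 0, 0, 0, 0, 0]])

```text
time: 9.5
position: [0.4264, 0.3345, 0.1105]
tool_rot: [0.822, 1.411, -0.831]
ft_force: [-4.7, -2.5, -0.6]
grip_width: 0.134
```

It stopped 19 to 20 mm in with a reaction of about 5 N, which is where the lump is expected, so the left slot is blocked. I'll back out and go to the right bracket.

Emit:
jog_arm(targets=[[0, 0, 0, 0, -1, 0, 0], [0, 0, 0, 0, -1.5, 0, 0], [0, 0, 0, 0, -1.5, 0, 0], [0, 0, 0, 0, -1.5, 0, 0], [0, 0, 0, -5, 0, 0, 0], [0, 0, 0, -5, -1, 3, 0], [0, 0, 0, -1, -1.5, 5.1, 0], [0, 0, 0, 0, -1.5, 5.1, 0], [0, 0, 0, 0, -1.5, 5.1, 0], [0, 0, 0, 0, -1.5, 5.1, 0]])

```text
time: 10.75
position: [0.4335, 0.0687, 0.2219]
tool_rot: [0.826, 1.405, -0.826]
ft_force: [1.0, 0.7, -0.8]
grip_width: 0.133
```

Emit:
jog_arm(targets=[[0, 0, 0, 0, -1.5, 5.1, 0], [0, 0, 0, 0, 0, 2.6, 0], [10.6, 0, 0, 0, 0, 0, 0], [10.6, 0, 0, 0, 0, 0, 0], [10.6, 0, 0, 0, 0, 0, 0], [10.6, 0, 0, 0, 0, 0, 0], [10.6, 0, 0, 0, 0, 0, 0], [10.6, 0, 0, 0, 0, 0, 0], [0, 0, 0, 0, 0, 0, 0]])

```text
time: 11.88
position: [0.4581, -0.0032, 0.2216]
tool_rot: [1.634, 0.865, -1.633]
ft_force: [-0.5, 0.9, -1.7]
grip_width: 0.135
```

```bash
python3 - <<'E'
from h import *
c,s=np.cos(np.radians(-34.76)),np.sin(np.radians(-34.76))
plan([.5034-.155*c,-.3821-.155*s,.22],-34.76)
print(T()[:3,:3].round(3))
E
```

```text
pos [ 0.4581 -0.0032  0.2216] psi -34.21 turn [ 0.55 -0.02 -0.03] shift now-axes cm [ 0.16  9.55 28.65] after-turn axes cm [ 0.16  9.82 28.55]
[[ 0.001  0.827 -0.562]
 [-0.    -0.562 -0.827]
 [-1.     0.    -0.   ]]
```

Emit:
jog_arm(targets=[[0.5, 0, 0, 0, 1.9, 5.7, 0], [0, 0, 0, 0, 1.9, 5.7, 0], [0, 0, 0, 0, 1.9, 5.7, 0], [0, 0, 0, 1, 1.9, 5.7, 0], [0, 0, 0, 2, 1.9, 5.7, 0], [0, 0, 0, 4, 0, 0, 0], [0, 0, 0, 4, 0, 0, 0], [0, 0, 0, 0, 0, 0, 0], [0, 0, 0, 0, 0, 0, 0], [0, 0, 0, 0, 0, 0, 0]])

```text
time: 13.12
position: [0.3752, -0.2923, 0.1139]
tool_rot: [1.641, 0.854, -1.639]
ft_force: [-1.2, 0.2, -1.0]
grip_width: 0.136
```

```bash
python3 - <<'E'
from h import *
face('w7.png')
E
```

```text
t 13.125 F [-1.2  0.2 -1. ] pos [ 0.3752 -0.2923  0.1139] psi -34.83 tilt y.z,z.z 0.0038 0.0005 grip 0.136
  face n 1700 edges [-0.0338  0.0347] turn about tool x deg -0.08 forward(after turn) 0.1261 lateral shift needed (less blade) -0.0002 | blade tip 0.1039 z 0.0008 topx 0.0329 gap tip-face 0.0223
```

View pics/w7.png

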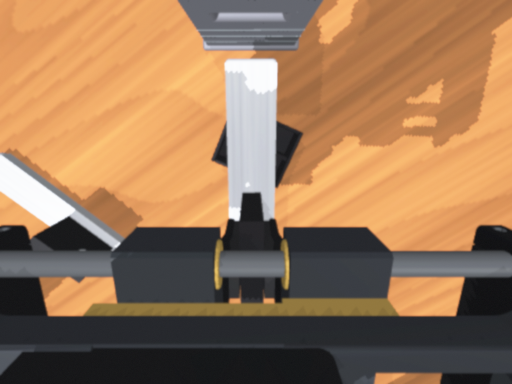

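It's aligned on the right slot laterally, so I only need to lower 2 mm and advance.

Emit:
jog_arm(targets=[[0, 0, 0, 0.22, 0.8, 0, 0], [0, 0, 0, 0, 0.8, 0, 0], [0, 0, 0, 0, 0, 0, 0], [0, 0, 0, 0, 0, 0, 0], [0, 0, 0, 0, 0, 0, 0]])

```text
time: 13.8
position: [0.3867, -0.3006, 0.1095]
tool_rot: [1.642, 0.857, -1.642]
ft_force: [-0.2, 1.1, -1.1]
grip_width: 0.135
```

```bash
python3 - <<'E'
from h import *
face('w8.png',.09)
E
```

```text
t 13.8 F [-0.2  1.1 -1.1] pos [ 0.3867 -0.3006  0.1095] psi -34.9 tilt y.z,z.z -0.0004 0.0001 grip 0.135
  face n 1236 edges [-0.0342  0.0344] turn about tool x deg -0.15 forward(after turn) 0.1122 lateral shift needed (less blade) 0.0003 | blade tip 0.1147 z 0.0001 topx 0.033 gap tip-face -0.0025
```

Emit:
jog_arm(targets=[[0, 0, 0, -0.19, 0, 0, 0], [0, 0, 0, 0, 0, 0, 0], [0, 0, 0, 0, 0, 0, 0]])

```text
time: 14.22
position: [0.3869, -0.3008, 0.1116]
tool_rot: [1.642, 0.856, -1.642]
ft_force: [-0.9, -0.1, -1.3]
grip_width: 0.133
```

Emit:
jog_arm(targets=[[0, 0, 0, 0, 0.6, 0, 0], [0, 0, 0, 0, 0.6, 0, 0], [0, 0, 0, 0, 0.6, 0, 0], [0, 0, 0, 0, 0.4, 0, 0], [0, 0, 0, 0, 0, 0, 0]])

```text
time: 14.85
position: [0.4052, -0.3134, 0.1114]
tool_rot: [1.642, 0.857, -1.642]
ft_force: [0.7, -0.0, -1.1]
grip_width: 0.134
```

Emit:
jog_arm(targets=[[0, 0, 0, 0, 0.2, 0, 0], [0, 0, 0, 0, 0.2, 0, 0], [0, 0, 0, 0, 0.2, 0, 0], [0, 0, 0, 0, 0.2, 0, 0], [0, 0, 0, 0, 0.2, 0, 0]])

```text
time: 15.48
position: [0.4133, -0.3191, 0.1115]
tool_rot: [1.642, 0.857, -1.642]
ft_force: [0.1, -0.4, -1.1]
grip_width: 0.129
```

The tip is about 23 mm in with no force, past the lump position. Continuing.

Emit:
jog_arm(targets=[[0, 0, 0, 0, 0.4, 0, 0], [0, 0, 0, 0, 0.4, 0, 0], [0, 0, 0, 0, 0.4, 0, 0], [0, 0, 0, 0, 0, 0, 0]])

```text
time: 15.98
position: [0.4233, -0.3261, 0.1115]
tool_rot: [1.642, 0.857, -1.642]
ft_force: [0.4, -0.6, -0.4]
grip_width: 0.135
```

Clear at 35 mm. About 45 mm to go.

Emit:
jog_arm(targets=[[0, 0, 0, 0, 0.9, 0, 0], [0, 0, 0, 0, 0.9, 0, 0], [0, 0, 0, 0, 0.9, 0, 0], [0, 0, 0, 0, 0.9, 0, 0], [0, 0, 0, 0, 0.3, 0, 0], [0, 0, 0, 0, 0, 0, 0]])

```text
time: 16.73
position: [0.4551, -0.3482, 0.1114]
tool_rot: [1.642, 0.857, -1.642]
ft_force: [-0.5, 0.1, -1.2]
grip_width: 0.138
```

```bash
python3 - <<'E'
from h import *
s=get_state();print(s['position'],s['ft_force']); d=s['position'][:2]-[.3752,-.2923]; print(np.hypot(*d), 103.6)
im,_,_=cloud('wrist'); save(im,'w9.png'); im,_,_=cloud('top'); save(cv2.resize(im[150:260,320:460],None,fx=5,fy=5),'t9.png')
E
```

```text
[ 0.45506154 -0.3481922   0.11136259] [-0.45867911  0.08208023 -1.16089701]
0.09747719550900749 103.6
```

View pics/w9.png

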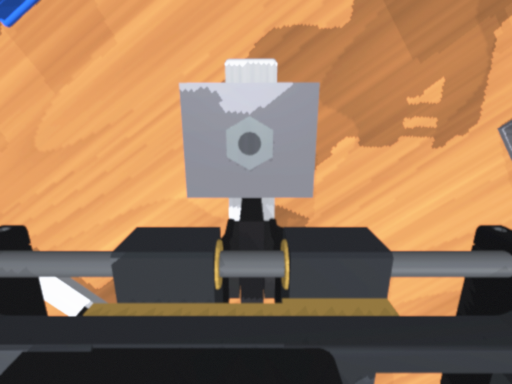

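The blade tip comes out behind the bracket at px (250,65), so the right slot is the clear one. About 6 mm remains until contact.

Emit:
jog_arm(targets=[[0, 0, 0, 0, 0.2, 0, 0], [0, 0, 0, 0, 0.2, 0, 0], [0, 0, 0, 0, 0.2, 0, 0], [0, 0, 0, 0, 0.2, 0, 0], [0, 0, 0, 0, 0.2, 0, 0], [0, 0, 0, 0, 0, 0, 0]])

```text
time: 17.58
position: [0.4589, -0.351, 0.1107]
tool_rot: [1.639, 0.868, -1.651]
ft_force: [-11.6, 8.3, 8.3]
grip_width: 0.135
```

```bash
python3 - <<'E'
from h import *
s=get_state();print(s['position'],s['ft_force']); d=s['position'][:2]-[.3752,-.2923]; print(np.hypot(*d))
E
```

```text
[ 0.4588769  -0.35099562  0.1106658 ] [-11.56121439   8.2773578    8.30173898]
0.1022105645617288
```

Contact at the predicted depth, with about 14 N. I'll relax the push and release.

Emit:
jog_arm(targets=[[0, 0, 0, 0, -0.35, 0, 0], [0, 0, 0, 0, 0, 0, 3], [0, 0, 0, 0, 0, 0, 5], [0, 0, 0, 0, 0, 0, 5], [0, 0, 0, 0, 0, 0, 5], [0, 0, 0, 0, 0, 0, 5], [0, 0, 0, 0, 0, 0, 5]])

```text
time: 18.45
position: [0.4604, -0.352, 0.1115]
tool_rot: [1.642, 0.856, -1.642]
ft_force: [0.0, -0.6, 0.6]
grip_width: 0.567
```

Emit:
jog_arm(targets=[[0, 0, 0, -2, 0, 0, 5], [0, 0, 0, -4, 0, 0, 5], [0, 0, 0, -5, 0, 0, 5], [0, 0, 0, -1, -5, 0, 5], [0, 0, 0, 0, -5, 0, 5], [0, 0, 0, 0, 0, 0, 5]])

```text
time: 19.2
position: [0.3758, -0.2933, 0.2316]
tool_rot: [1.641, 0.856, -1.644]
ft_force: [0.3, 0.3, 0.2]
grip_width: 0.576
```

```bash
python3 - <<'E'
from h import *
M,ps=pose(); print(M[:3,3],ps)
im,d,P=cloud('wrist'); save(im,'w10.png')
c,s=np.cos(np.radians(-34.76)),np.sin(np.radians(-34.76))
q=P.reshape(-1,3); o=np.array([.5034,-.3821]); l=np.stack([(q[:,:2]-o)@[c,s],(q[:,:2]-o)@[-s,c],q[:,2]],1)
k=(l[:,2]>.12)&(l[:,2]<.14)&(abs(l[:,1])<.03)&(abs(l[:,0])<.12); print('handle top',k.sum(),np.percentile(l[k],[1,50,99],axis=0).round(4))
k=(abs(l[:,2]-.105)<.005)&(abs(l[:,1])<.06)&(abs(l[:,0])<.06); print('bracket top',np.percentile(l[k],[.5,99.5],axis=0).round(4))
k=(l[:,0]>.034)&(l[:,0]<.08)&(l[:,2]>.05)&(l[:,2]<.1)&(abs(l[:,1])<.03); print('tip',k.sum(),np.percentile(l[k],[1,50,99],axis=0).round(4) if k.sum() else '')
im,_,_=cloud('scene'); save(im,'s10.png')
E
```

```text
[ 0.37581632 -0.29333011  0.23156441] -34.93865983354557
handle top 946 [[-0.0839 -0.007   0.1218]
 [-0.0582 -0.0011  0.1245]
 [-0.0351  0.0048  0.1272]]
bracket top [[-0.0303 -0.0347  0.1024]
 [ 0.0085  0.0346  0.108 ]]
tip 0
```

View pics/w10.png

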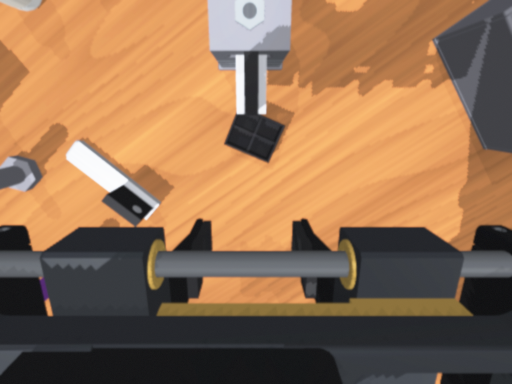

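View pics/s10.png

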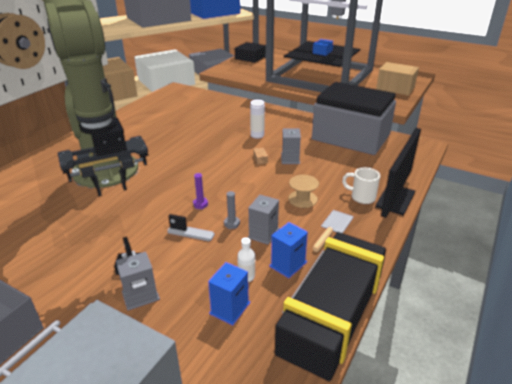

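The gauge is in and released. The handle top reads about 5 mm short of the face, possibly from tilt, so I'll check that more carefully.

```bash
python3 - <<'E'
from h import *
print(pose()[0][:3,3])
im,d,P=cloud('wrist')
c,s=np.cos(np.radians(-34.76)),np.sin(np.radians(-34.76))
q=P.reshape(-1,3); o=np.array([.5034,-.3821]); l=np.stack([(q[:,:2]-o)@[c,s],(q[:,:2]-o)@[-s,c],q[:,2]],1)
k=(l[:,2]>.118)&(l[:,2]<.14)&(abs(l[:,1])<.03)&(abs(l[:,0])<.12); w=l[k]; print('top slope dz/dx',np.polyfit(w[:,0],w[:,2],1), 'dy/dx',np.polyfit(w[:,0],w[:,1],1),np.percentile(w,[.5,50,99.5],axis=0).round(4))
k=(l[:,2]>.06)&(l[:,2]<.09)&(abs(l[:,1])<.02)&(abs(l[:,1])>.008)&(l[:,0]<-.03)&(l[:,0]>-.12); w=l[k]; print('blade',k.sum(),np.polyfit(w[:,0],w[:,2],1),np.percentile(w,[.5,50,99.5],axis=0).round(4))
k=(abs(l[:,0]+.03)<.006)&(l[:,2]<.068)&(l[:,2]>.03)&(abs(l[:,1])<.04); print('face x',np.median(l[k,0]))
# black handle pixels at heights near the blade: front edge?
E
```

```text
[ 0.37853186 -0.2950239   0.23205081]
top slope dz/dx [0.07327687 0.12880452] dy/dx [ 0.00632873 -0.0007634 ] [[-0.0839 -0.0068  0.1216]
 [-0.0582 -0.0009  0.1245]
 [-0.035   0.0048  0.1275]]
blade 809 [0.08602197 0.07943825] [[-0.0832 -0.0182  0.0637]
 [-0.0548 -0.009   0.0746]
 [-0.0301  0.0183  0.0876]]
face x -0.03018707586895993
```

The gauge is tilted tail-down by about 4°, from slot play. Leaning back accounts for about 4 mm at the handle top, so the shoulder itself is about 1 mm from the face. I'll wait a second and check that it isn't creeping.

Emit:
jog_arm(targets=[[0, 0, 0, 0, 0, 0, 5], [0, 0, 0, 0, 0, 0, 5], [0, 0, 0, 0, 0, 0, 5], [0, 0, 0, 0, 0, 0, 5], [0, 0, 0, 0, 0, 0, 5], [0, 0, 0, 0, 0, 0, 5], [0, 0, 0, 0, 0, 0, 5], [0, 0, 0, 0, 0, 0, 5]])

```text
time: 20.35
position: [0.3783, -0.2947, 0.2316]
tool_rot: [1.642, 0.856, -1.642]
ft_force: [-0.5, -0.0, -0.3]
grip_width: 0.571
```

```bash
python3 - <<'E'
from h import *
c,s=np.cos(np.radians(-34.76)),np.sin(np.radians(-34.76)); o=np.array([.5034,-.3821])
print(get_state()['time'],get_state()['ft_force'].round(1))
for n in ('wrist','top'):
    im,d,P=cloud(n); q=P.reshape(-1,3); l=np.stack([(q[:,:2]-o)@[c,s],(q[:,:2]-o)@[-s,c],q[:,2]],1)
    k=(l[:,2]>.118)&(l[:,2]<.14)&(abs(l[:,1])<.03)&(abs(l[:,0])<.12); print(n,k.sum(),np.percentile(l[k],[.5,50,99.5],axis=0).round(4)[:,0], np.polyfit(l[k,0],l[k,2],1))
    k=(l[:,0]>.034)&(l[:,0]<.09)&(l[:,2]>.06)&(l[:,2]<.1)&(abs(l[:,1])<.02); print('tip',k.sum(),np.percentile(l[k],[1,50,99],axis=0).round(4).tolist() if k.sum() else '')
def box(nm,u0,u1,v0,v1,zl,zh):
    w=P[v0:v1,u0:u1].reshape(-1,3); rect(w[(w[:,2]>zl)&(w[:,2]<zh)],nm)
box('hex',272,292,175,198,.09,.13); box('thick handle',298,324,190,232,.045,.07); box('cork',162,190,217,240,.015,.05); box('tray',355,385,210,238,.01,.05)
E
```

```text
20.35 [-0.5 -0.  -0.3]
wrist 879 [-0.0836 -0.0584 -0.0349] [0.07466926 0.12892068]
tip 0 
top 22 [-0.0555 -0.0418 -0.0338] [0.05576458 0.12780961]
tip 27 [[0.0404, -0.014, 0.0784], [0.0452, 0.0012, 0.0821], [0.0512, 0.0147, 0.0864]]
hex 48 z 0.1102 ctr [547.4 -37.8] [20.  19.8] 87.47
thick handle 63 z 0.0546 ctr [ 433.5 -140.5] [49.7 12.1] 13.54
cork 240 z 0.0301 ctr [436.1 331.4] [40.1 63.2] 41.95
tray 40 z 0.0245 ctr [ 395.8 -312.8] [65.4 32.5] 67.8
```

```bash
python3 -c "
from bench import close_job
print(close_job())"
```

```text
the job is handed in; nothing more can be done
None
```

The thin gauge is in the right bracket's slot, pushed home and let go. I handed the job in at about 20 s of the 67 s allowed, and `close_job()` reports no verdict.

- **Choosing the gauge:** The one on the left side (+y) has a blade about 5 mm thick and the other about 10 mm, so I took the left one by its handle.
- **Left slot:** The blade stopped 19 to 20 mm in, with about 5 N of reaction, so that slot is blocked.
- **Right slot:** The blade passed through freely until the handle met the bracket, with about 14 N at contact. I then relaxed the push, let go and backed away.
- **Middle slot:** I didn't need to try it, so the spool arm was never touched.

**Last checks:**
- **Seating:** The blade tip showed about 50 mm past the bracket's centre, as expected when home. I estimate the handle's front face is about 1 mm from the bracket at blade height.
- **Tilt:** The gauge sits tail-down by about 4° from the play in the slot. The top of the handle therefore reads 4 to 5 mm from the face, which is still within the 6 mm limit.
- **Stability:** The handle's position did not change over the last second of waiting, and the wrist force read about zero.
- **Other objects:** The spool arm, thick gauge and cork block measured where they were at the start. The nozzle tray was mostly hidden from the top camera at the end, so its measured position (about 20 mm off) isn't reliable. The wrist view showed nothing amiss with it, and I felt no contact. I didn't re-measure the reel, glue or spray, but the arm did not come near them.

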